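# Draw the bread knife and hold it ready over the loaf

### The arm

A 7-joint arm with a two-finger parallel gripper is mounted at the origin on the work surface. World frame = base frame: x ahead of the robot, y to its left, z up, the work surface at z = 0. Lengths are in m, angles in rad, forces in N, time in s.
With the tool pointing down it reaches from about 0.425 to 0.875 m from the base axis. Payload 8.4 kg.
Tool frame: the origin (TCP) lies midway between the tips of the shut fingers; the grasp point (between the pads) lies 19 mm behind it; z points along the fingers, y is the line along which they close (so a half turn about z gives the same grasp; the last joint's range is limited). The gripper opens to 87 mm and grips with 3 to 60 N. Pads are 19 mm wide; open, the fingers measure 117 mm over their backs; the gripper's body (75 mm by 190 mm) begins 51 mm behind the grasp point.
Start: joints at [1.202, 0.333, 0.04, 1.465, -0.013, 1.343, -0.059], TCP at [0.173, -0.626, 0.223] pointing down, gripper open.
Joint ranges: [-2.58, 2.58], [-0.38, 2.09], [-1.3, 1.39], [0.25, 2.4], [-1.5, 4.64], [0.08, 2.09], [-2.65, 2.65]. Speed limits (rad/s): [2.22, 2.22, 2.79, 2.79, 3.14, 3.14, 3.14].

### API

Orientations are given as a rotation vector (axis times angle).
In Python, from rig import robot gives the robot as it stands.
- The arm moves only by the tool drive_tool, never from a script. Its argument "moves" is a list of rows, each an object with "slide": the shift along the tool's x, y, z normalised to -1 to 1, where 1 is 0.2 m, a list of three; "turn": the turn, a rotation vector about the tool's x, y, z normalised to -1 to 1, where 1 is 30 degrees, a list of three. In form: [{"slide": [x, y, z], "turn": [ax, ay, az]}, ...]. A call has 1 to 12 rows; each row is the pose to reach, as a shift and turn from the pose commanded when the call began, along the tool's axes at that moment; what a row does not reach only later rows make up. A row lasts 1/12 s, in which the tool goes at most 41.7 mm and 7.16 degrees, less where a joint would pass 70% of its speed; a pose out of reach is approached as far as the arm can. A call with a number of a shift or a turn outside -1 to 1 is refused whole. A call with a gripper value outside its range is refused whole. "hand" is the gripper command: -1 is shut, 1 is fully open, values between are in proportion, set as the call begins (left out, the last holds). The fingers move at their own pace and stop on an object; "newtons" is the grip in N (left out, the last holds). Time passes only in rows, so rows that repeat a pose let the fingers close. It gives the time, the measured TCP pose, the force, the opening and the grip force at its end, in the units of the state.
- robot.state(): the state, without advancing time (a new reading comes with each control period).
- robot.grab_frame(name): name is "side" or "top" or "wrist"; returns (picture, depth): 420x560x3 uint8, red, green, blue; 420x560 float32, m along the optical axis (not along the pixel's ray), 0 where there is no reading.
- robot.camera_info(name): a dict with "mtx" (3x3 intrinsics, pixels), "position" and "attitude" of the camera in the world. Camera axes: x right, y up, looking along -z (the intrinsics and any distortion apply to the point x, -y, -z); pixel columns grow to the right and rows downward; lengths in m; the calibration is good to about 2 mm. A picture is of the moment at which its call begins: read the wrist's pose just before it. camera_info takes no time and is no camera call; for the wrist camera it gives the pose at the moment of the call.
- robot.close_job(): hands the job in; it is judged then, once.
The state is a dict: "time_s": time; "joints": joint angles; "joint_velocities": joint speeds; "tau": joint torques, N m; "ee_pos": TCP position; "tcp_rot": TCP orientation; "wrist_force": force on the tool from outside, world axes, zero at the start; "ft_torque": the same for the moment, N m; "gripper_width": finger opening in m; "grip_force": force on a finger pad.
Only numpy, scipy, OpenCV 4.12 (cv2) and the standard library are available. Lean on these libraries where they do the work, as an engineer would, in place of code of your own. Each camera call takes 0.05 s, during which the arm holds its last target. There are 200 camera calls.

### The job

Draw the bread knife, the one with the pale wooden handle, out of the knife block and turn it level with its toothed edge down. Finish still holding it, still and level, a few centimetres above the bread and straight across the middle of the loaf, ready to slice; do not touch the bread with it yet, and leave the other knives and the things on the counter where they are.

Things in the scene. Friction and masses are not known exactly. Their poses are not given: they have to be found in the camera images.
- bread_knife: Bread knife, pale beech handle with brass rivets; loose, 0.15 to 0.25 kg. Origin on its long axis where handle meets blade; x runs from butt to tip, z to the spine (toothed edge at -z), y is the thickness. Handle x -120 to 0, 20 thick (y), 26 high (z). Blade x 0 to 180, 2.5 thick, z -17 (edge) to +13. Balances near x = +20. Starts fully home in any one of the block's three slots.
- knife_grip (a point): Point on the axis of the bread knife's handle, 45 mm behind the blade (knife x = -45): a good place to grip, fingers closing along the knife's y (20 mm). At the start the handle stands out of the block towards the robot, 45 degrees up; the knife's x points down the slot, away from the robot, 45 degrees below level; its y is level.
- knife_edge (a point): Middle of the bread knife's toothed edge (knife x = +90, z = -17 mm).
- knife_tip (a point): Tip of the bread knife, on its long axis (knife x = +180 mm).
- knife_block: Dark wooden wedge-shaped knife block, fixed, 162 mm wide (y), x from -90 to +130, 195 mm high; origin on the counter under it. Its slotted face looks to its -x and 45 degrees up. Three slots at y = -54, 0, +54 mm, 6 mm wide, 38 mm high, sloping 45 degrees: a knife comes out straight along the block's direction (-0.707, 0, +0.707) and is free after 180 mm.
- block_mouth (a point): Mouth of the block's middle slot, on the axis of the knife in it (block x = -60, z = 165 mm); the other mouths lie 54 mm to either side.
- board: Wooden bread board, fixed, 220 mm (x) by 320 mm (y), 22 mm thick; origin under its centre, on the counter.
- loaf: Brown oblong loaf of bread with three pale cuts in its crust, loose on the board, 0.6 kg: 230 mm long (y), 100 mm wide (x), 75 mm high; origin at the centre of its underside, 22 mm above the counter, z up. To slice across it the blade lies along its x.
- chef_knife: Chef's knife with black handle in another slot of the block, loose; built and placed like the bread knife (same axes, origin and handle sizes). Leave it alone.
- carving_knife: Carving knife with black handle in the remaining slot, loose; same axes, origin and handle sizes. Leave it alone.
- jug: Stoneware jug, 110 mm across, 200 mm high, loose on a wooden tray at the right side; origin under its centre. Leave it alone.
- tumbler1: Glass tumbler, 68 mm across, 90 mm high, loose on the tray; origin under its centre. Leave it alone.
- tumbler2: Second glass tumbler, 68 mm across, 90 mm high, loose on the tray; origin under its centre. Leave it alone.
- pepper_mill: Dark wooden pepper mill, 56 mm across, 157 mm high, standing loose at the left; origin under its centre. Leave it alone.
- butter_dish: White butter dish with lid, 110 by 160 mm, 71 mm high, loose at the left; origin under its centre. Leave it alone.
There are look-alikes about, which are no part of the job. Leave any black look-alike of the loaf alone.

How it is judged:
By the outcome, as a careful person would: the job done as asked, in the order asked, and still so for the second after the job is handed in, while the arm keeps its last pose, push and grip.
It also fails if it takes over 56 s, if anything falls off the work surface, if the arm or the gripper's body presses on something with over 40 N, if the wrist force passes 120 N, or if a joint passes its speed limit or range.

## Working session

There is one attempt and no reset: what is moved stays moved. The work goes in short steps, Python scripts to look and compute and a tool call to move; the robot and the scene stay as the last step left them, time stands still between calls to the robot, and variables do not carry over. Pictures are saved under pics/ and viewed, at most 10 in all, crops included, and the job is handed in when it is done.

Besides the shell and the picture viewer there is one more tool, called after "Request:" as a command line: name --argument value ..., lists and objects as JSON in quotes. drive_tool: Moves the arm, as the interface text tells. Scaled input: -1 to 1 covers 0.2 m each way for a shift and 30 degrees each way for a turn. Its arguments: {"type":"object","properties":{"moves":{"type":"array","items":{"type":"object","properties":{"slide":{"type":"array","items":{"type":"number"}},"turn":{"type":"array","items":{"type":"number"}}}}},"hand":{"type":"number"},"newtons":{"type":"number"}},"required":["moves"]}

```bash
mkdir -p pics; ls
cat > h.py <<'E'
import numpy as np, cv2
from scipy.spatial.transform import Rotation as R
from rig import robot
def rot(a):
    a=np.array(a,float)
    return a if a.shape==(3,3) else (R.from_quat(a).as_matrix() if a.size==4 else R.from_rotvec(a).as_matrix())
def cloud(name):
    c=robot.camera_info(name); im,d=robot.grab_frame(name); K=np.array(c['mtx'])
    v,u=np.mgrid[:d.shape[0],:d.shape[1]]
    P=np.stack([(u-K[0,2])/K[0,0]*d,-(v-K[1,2])/K[1,1]*d,-d],-1)
    W=P@rot(c['attitude']).T+np.array(c['position']); W[d==0]=np.nan
    return im,d,W,c
def save(n,im): cv2.imwrite('pics/'+n,im[...,::-1])
E
python3 - <<'E'
from h import *
print(robot.state())
for n in ('top','side'):
    im,d,W,c=cloud(n); save(n+'0.png',im); np.save(n+'W.npy',W); np.save(n+'I.npy',im); print(n,c)
E
```

```text
pics
{'time_s': 0.0, 'joints': array([ 1.20181419,  0.33394248,  0.03987366,  1.4662806 , -0.01338482,
        1.34334086, -0.05852587]), 'joint_velocities': array([-7.28105609e-05,  7.75472797e-04, -5.79456052e-05,  6.51291773e-04,
        1.98266079e-03, -1.18216250e-03,  8.39505618e-05]), 'tau': array([ 8.48287782e-04, -6.56365514e+01,  1.33547343e+00, -4.03796303e+01,
       -5.97399473e-02,  4.50104848e-02,  1.77777792e-04]), 'ee_pos': array([ 0.173073  , -0.62602539,  0.22163434]), 'tcp_rot': array([-3.11141047e+00, -4.22202914e-01,  5.62934838e-04]), 'wrist_force': array([-0.61064504, -0.32978529,  0.06171075]), 'ft_torque': array([-0.01436648, -0.05698395, -0.02617881]), 'grip_force': 0.0, 'gripper_width': 0.08706835463073917}
top {'mtx': array([[428.09540734,   0.        , 286.82502665],
       [  0.        , 428.09540734, 208.43629339],
       [  0.        ,   0.        ,   1.        ]]), 'position': array([ 0.35476124, -0.03254444,  1.86952886]), 'attitude': array([ 0.05777636, -0.04060118, -1.57386646])}
side {'mtx': array([[506.27012226,   0.        , 279.90213369],
       [  0.        , 506.27012226, 206.15142502],
       [  0.        ,   0.        ,   1.        ]]), 'position': array([0.16178336, 1.03490055, 1.30056888]), 'attitude': array([ 0.14734257, -1.06545598, -2.65758611])}
```

View pics/top0.png

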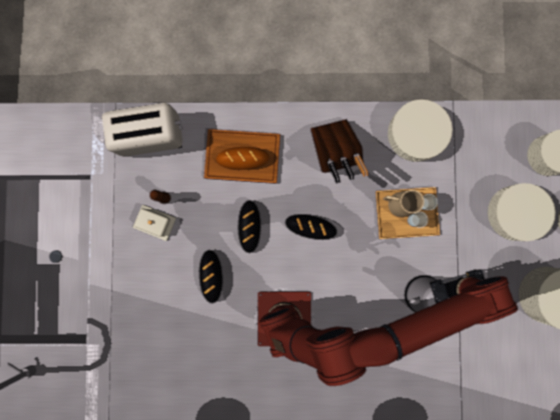

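View pics/side0.png

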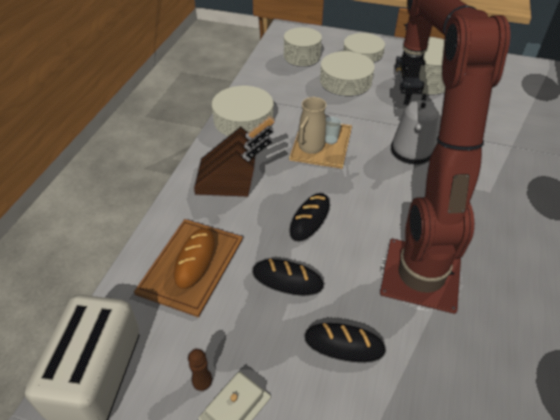

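The top view shows the brown loaf on its board at (243,157). The block is at (337,147), with the pale handle in its right-hand slot at (361,165) and black handles at (337,170) and (348,166). The side view agrees: pale handle at (262,130), loaf at (195,255).

Run:
```python
from h import *
def fit(p):
    c=np.median(p,0); q=p-p.mean(0); s,v=np.linalg.svd(q,full_matrices=False)[1:]; return p.mean(0),v,s/np.sqrt(len(p))
W=np.load('topW.npy'); I=np.load('topI.npy').astype(int)
def reg(W,r0,r1,c0,c1):
    m=np.zeros(W.shape[:2],bool); m[r0:r1,c0:c1]=1; return m
hsv=cv2.cvtColor(I.astype(np.uint8),cv2.COLOR_RGB2HSV)
m=reg(W,120,195,195,290)&(W[...,2]>0.04)&(W[...,2]<.14)
p=W[m]; print('loaf n',m.sum(),'z',np.percentile(p[:,2],[5,50,98]))
r=cv2.minAreaRect((p[:,:2]*1000).astype(np.float32)); print('loaf rect',r)
b=reg(W,120,195,195,290)&(W[...,2]>0.014)&(W[...,2]<.15); print('board rect',cv2.minAreaRect((W[b][:,:2]*1000).astype(np.float32)))
k=reg(W,100,190,300,375)&(W[...,2]>0.05)&(W[...,2]<.3)
print('block rect',cv2.minAreaRect((W[k][:,:2]*1000).astype(np.float32)),W[k][:,2].max())
pale=(hsv[...,2]>140)&(hsv[...,1]>70)
h=reg(W,150,182,350,375)&(W[...,2]>0.1)&pale
print('handle n',h.sum()); print(W[h].mean(0),W[h].min(0),W[h].max(0)); print(fit(W[h])[1][0])
for r_,c_ in [(158,357),(162,360),(166,362),(170,364),(174,366)]: print(r_,c_,I[r_,c_],W[r_,c_].round(3))
W=np.load('sideW.npy'); I=np.load('sideI.npy')
hsv=cv2.cvtColor(I,cv2.COLOR_RGB2HSV); pale=(hsv[...,2]>140)&(hsv[...,1]>70)
h=reg(W,112,150,240,280)&(W[...,2]>0.1)&pale
print('side handle',h.sum(),W[h].mean(0),W[h].min(0),W[h].max(0),fit(W[h])[1][0])
m=reg(W,215,310,140,245)&(W[...,2]>0.04)&(W[...,2]<.14); print('side loaf',cv2.minAreaRect((W[m][:,:2]*1000).astype(np.float32)),np.percentile(W[m][:,2],98))
ys=np.argwhere(reg(W,112,150,240,280)&pale); print(ys.min(0),ys.max(0))
big=cv2.resize(I[100:200,180:300],None,fx=5,fy=5); T=np.load('topI.npy')[110:190,300:380]
cv2.imwrite('pics/c1.png',np.hstack([cv2.resize(T,(400,400)),cv2.resize(I[105:185,200:280],(400,400))])[...,::-1])
```

```text
loaf n 984 z [0.0551219  0.08543453 0.104161  ]
loaf rect ((684.5194702148438, 179.4517364501953), (92.88004302978516, 226.24163818359375), 0.38516858220100403)
board rect ((699.8408203125, 169.07534790039062), (359.5943603515625, 323.0101013183594), 88.93995666503906)
block rect ((699.5059814453125, -228.20750427246094), (274.18280029296875, 164.7442169189453), 14.376855850219727) 0.263351342353761
handle n 58
[ 0.61396105 -0.30135996  0.23555619] [ 0.58214487 -0.31779305  0.18798018] [ 0.66620881 -0.28602878  0.26335134]
[-0.73790213 -0.22744373  0.63542883]
158 357 [139  98  64] [ 0.658 -0.292  0.192]
162 360 [131  98  76] [ 0.637 -0.298  0.226]
166 362 [133  99  75] [ 0.62  -0.305  0.233]
170 364 [139 102  74] [ 0.603 -0.31   0.244]
174 366 [147 105  74] [ 0.586 -0.316  0.252]
side handle 143 [ 0.62442496 -0.2972252   0.22404947] [ 0.58347628 -0.31729787  0.18321119] [ 0.66683473 -0.28154677  0.26122218] [ 0.71154269  0.16140576 -0.68385318]
side loaf ((686.955810546875, 179.9964599609375), (96.92399597167969, 226.2455596923828), 0.8926540613174438) 0.10046120278097656
[117 249] [135 273]
```

View pics/c1.png

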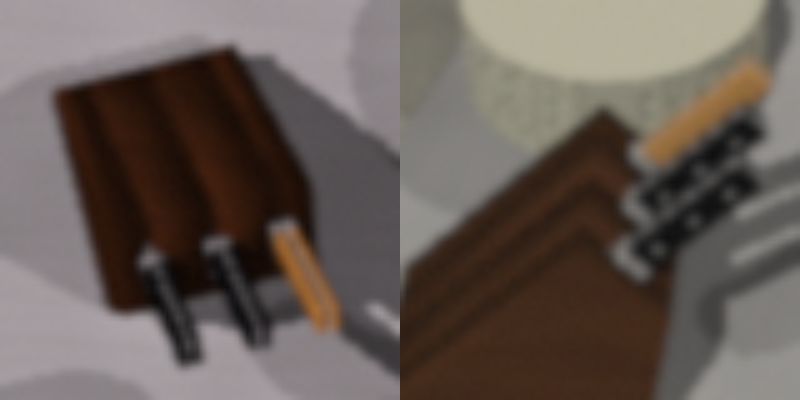

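```bash
cat >> h.py <<'E'
YAW=np.radians(14.4)
def tool(yaw,tilt):  # tilt (deg) >0: fingers point back towards robot
    h=np.array([np.cos(yaw),np.sin(yaw),0]); t=np.radians(tilt)
    z=-np.sin(t)*h-np.cos(t)*np.array([0,0,1]); y=np.array([np.sin(yaw),-np.cos(yaw),0])
    return np.stack([np.cross(y,z),y,z],1)
def goal(p,Rm,s=None):
    s=s or robot.state(); R0=rot(s['tcp_rot']); d=R0.T@(np.array(p)-s['ee_pos'])
    w=R.from_matrix(R0.T@Rm).as_rotvec(degrees=True)
    print('slide',(d/.2).round(3),'turn',(w/30).round(3))
E
python3 - <<'E'
from h import *
g=np.array([.635,-.298,.197]); Rm=tool(YAW,25); tg=g+Rm[:,2]*.016
pre=tg-Rm[:,2]*.15; print(tg,pre)
R0=rot(robot.state()['tcp_rot']); e=robot.state()['ee_pos']
goal(e+[0,0,.2],R0); print(R0.round(3))
goal(pre,Rm)
E
```

```text
[ 0.62845055 -0.29968161  0.18249908] [ 0.68985168 -0.28391648  0.31844524]
slide [-0.    -0.001 -1.   ] turn [0. 0. 0.]
[[ 0.964  0.267 -0.   ]
 [ 0.267 -0.964  0.001]
 [-0.    -0.001 -1.   ]]
slide [ 2.946 -0.961 -0.482] turn [ 0.005 -0.833  0.035]
```

Request:
drive_tool --moves '[{"slide":[0,0,-0.9]},{"slide":[0,0,-0.9]},{"slide":[0,0,-0.9]},{"slide":[0,0,-0.9]},{"slide":[0,0,-0.9]},{"slide":[0,0,-0.9]}]' --hand -0.1

```text
$.moves[0]: bad value
```

Turn is evidently required in each row.

Request:
drive_tool --moves '[{"slide":[0,0,-0.9],"turn":[0,0,0]},{"slide":[0,0,-0.9],"turn":[0,0,0]},{"slide":[0,0,-0.9],"turn":[0,0,0]},{"slide":[0,0,-0.9],"turn":[0,0,0]},{"slide":[0,0,-0.9],"turn":[0,0,0]},{"slide":[0,0,-0.9],"turn":[0,0,0]}]' --hand -0.1

```text
time_s: 0.6
ee_pos: [0.1735, -0.6274, 0.4074]
tcp_rot: [3.106, 0.421, 0.002]
wrist_force: [1.1, -0.4, -0.6]
gripper_width: 0.0547
grip_force: 0.0
```

Request:
drive_tool --moves '[{"slide":[1,-0.33,0],"turn":[0,0,0]},{"slide":[1,-0.33,0],"turn":[0,0,0]},{"slide":[1,-0.33,0],"turn":[0,0,0]},{"slide":[1,-0.33,0],"turn":[0,0,0]},{"slide":[1,-0.33,0],"turn":[0,0,0]},{"slide":[1,-0.33,0],"turn":[0,0,0]},{"slide":[1,-0.33,0],"turn":[0,0,0]}]'

```text
time_s: 1.18
ee_pos: [0.3514, -0.507, 0.4012]
tcp_rot: [-3.109, -0.432, 0.0]
wrist_force: [-0.7, -0.8, -0.6]
gripper_width: 0.0393
grip_force: 0.0
```

Request:
drive_tool --moves '[{"slide":[1,-0.33,0],"turn":[0,-0.4,0.03]},{"slide":[1,-0.33,0],"turn":[0,-0.8,0.03]},{"slide":[1,-0.33,0],"turn":[0,-0.8,0.03]},{"slide":[1,-0.33,0],"turn":[0,-0.8,0.03]},{"slide":[1,-0.33,0],"turn":[0,-0.8,0.03]},{"slide":[1,-0.33,0],"turn":[0,-0.8,0.03]},{"slide":[1,-0.33,0],"turn":[0,-0.8,0.03]},{"slide":[1,-0.33,0],"turn":[0,-0.8,0.03]}]'

```text
time_s: 1.85
ee_pos: [0.5229, -0.3939, 0.4016]
tcp_rot: [2.995, 0.38, -0.639]
wrist_force: [0.2, -0.6, 0.4]
gripper_width: 0.0392
grip_force: 0.0
```

Run:
```python
from h import *
s=robot.state(); print(s['time_s'],s['ee_pos'],s['joints'].round(2),s['gripper_width'])
Rm=tool(YAW,25); goal([.69,-.284,.318],Rm); print(robot.camera_info('wrist'))
```

```text
1.85 [ 0.52289904 -0.39389474  0.40160177] [ 0.48  0.57 -0.1   0.83  0.35  2.06 -0.82] 0.039219995336037705
slide [ 1.034 -0.324 -0.006] turn [ 0.007 -0.029  0.001]
{'mtx': array([[293.99356155,   0.        , 282.91433081],
       [  0.        , 293.99356155, 208.37436807],
       [  0.        ,   0.        ,   1.        ]]), 'position': array([ 0.65077121, -0.36043708,  0.52003521]), 'attitude': array([-0.5877755 ,  0.44995119, -1.26347939])}
```

Request:
drive_tool --moves '[{"slide":[0.5,-0.16,0],"turn":[0,0.07,0]},{"slide":[1,-0.32,0],"turn":[0,0.07,0]},{"slide":[1,-0.32,0],"turn":[0,0.07,0]},{"slide":[1,-0.32,0],"turn":[0,0.07,0]},{"slide":[1,-0.32,0],"turn":[0,0.07,0]},{"slide":[1,-0.32,0],"turn":[0,0.07,0]},{"slide":[1,-0.32,0],"turn":[0,0.07,0]},{"slide":[1,-0.32,0],"turn":[0,0.07,0]}]'

```text
time_s: 2.52
ee_pos: [0.6831, -0.2876, 0.3216]
tcp_rot: [3.01, 0.379, -0.583]
wrist_force: [-0.5, -0.6, 0.2]
gripper_width: 0.0389
grip_force: 0.0
```

Run:
```python
from h import *
s=robot.state(); print(s['time_s'],s['ee_pos'],s['joints'].round(2),s['joint_velocities'].round(2))
im,d,W,c=cloud('wrist'); save('w1.png',im); np.save('wW.npy',W); np.save('wI.npy',im)
hsv=cv2.cvtColor(im,cv2.COLOR_RGB2HSV)
P=W; n=np.array([-np.sin(YAW),np.cos(YAW),0]); g=np.array([.635,-.298,.197])
m=(np.linalg.norm(P-g,axis=-1)<.09)&(P[...,2]>.1)
for h in range(0,180,15): print(h,(m&(hsv[...,0]//15==h//15)&(hsv[...,1]>80)).sum(),end=' ')
```

```text
2.5167 [ 0.68308484 -0.2875532   0.32158375] [ 0.25  0.84 -0.    0.55  0.21  2.08 -1.  ] [ 0.02 -0.04 -0.01 -0.01  0.    0.   -0.  ]
0 4468 15 1546 30 0 45 1 60 2 75 3 90 2 105 4 120 6 135 2 150 0 165 0
```

View pics/w1.png

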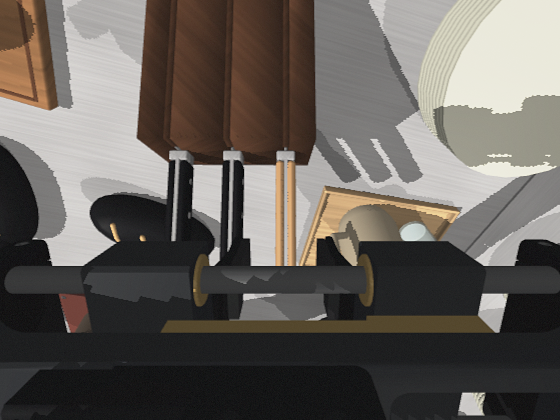

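The handle at (286,160–260) runs down between the fingers, whose midpoint is about column 284. The black handles are at columns 180 and 233. Next I refine the handle line from this cloud.

Run:
```python
from h import *
W=np.load('wW.npy'); im=np.load('wI.npy'); hsv=cv2.cvtColor(im,cv2.COLOR_RGB2HSV)
m=np.zeros(W.shape[:2],bool); m[150:262,268:303]=1
m&=(hsv[...,2]>120)&(hsv[...,1]>60)&(W[...,2]>.14)&(W[...,2]<.28)
p=W[m]; print(m.sum(),p.mean(0),p.min(0),p.max(0))
z=p[:,2]; A=np.c_[z,np.ones_like(z)]
for lo in np.arange(.16,.26,.015):
    q=p[(z>=lo)&(z<lo+.015)]
    if len(q)>5: print(len(q),q.mean(0).round(4),(q@[-np.sin(YAW),np.cos(YAW),0]).min().round(4),(q@[-np.sin(YAW),np.cos(YAW),0]).max().round(4))
v=np.linalg.svd(p-p.mean(0),full_matrices=False)[2][0]; print('dir',v,np.degrees(np.arctan2(v[1],v[0])),'lat',p.mean(0)@[-np.sin(YAW),np.cos(YAW),0])
# block yaw from black/pale mouths: bolsters (grey) at rows 150-160
for c in (180,233,286): print(c,W[156,c].round(4),W[153,c].round(4))
s=robot.state(); g=np.array([.635,-.298,.197]); Rm=tool(YAW,18); goal(g+Rm[:,2]*(.016-.10),Rm)
print(rot(s['tcp_rot']).round(3))
```

```text
1569 [ 0.63648038 -0.30252383  0.21791451] [ 0.60091653 -0.32051057  0.17559644] [ 0.67275767 -0.28556504  0.25273578]
162 [ 0.667  -0.2944  0.1862] -0.4605 -0.4424
323 [ 0.6564 -0.2975  0.1974] -0.4604 -0.4424
342 [ 0.6416 -0.3011  0.2126] -0.4612 -0.4423
339 [ 0.6273 -0.3051  0.2275] -0.461 -0.4423
353 [ 0.6126 -0.3086  0.2425] -0.4608 -0.4413
50 [ 0.6047 -0.3108  0.2512] -0.4606 -0.4423
dir [-0.68505156 -0.17716109  0.70662459] -165.50041470544485 lat -0.4513057251558957
180 [ 0.6487 -0.1909  0.1782] [ 0.6507 -0.1902  0.1759]
233 [ 0.6623 -0.2424  0.1792] [ 0.6638 -0.2417  0.176 ]
286 [ 0.6749 -0.2939  0.1785] [ 0.6767 -0.2934  0.1756]
slide [-0.02  -0.012  0.256] turn [ 0.01   0.128 -0.005]
[[ 0.9    0.248 -0.359]
 [ 0.228 -0.969 -0.098]
 [-0.372  0.006 -0.928]]
```

Run:
```python
from h import *
g=np.array([.639,-.302,.197]); Rm=tool(np.radians(14.5),18); goal(g+Rm[:,2]*(.016-.08),Rm); goal(g+Rm[:,2]*.016,Rm)
```

```text
slide [-0.     0.012  0.351] turn [ 0.009  0.128 -0.008]
slide [0.026 0.01  0.75 ] turn [ 0.009  0.128 -0.008]
```

Request:
drive_tool --moves '[{"slide":[0,0.01,0.15],"turn":[0.01,0.13,-0.01]},{"slide":[0,0.01,0.3],"turn":[0.01,0.13,-0.01]},{"slide":[0,0.01,0.35],"turn":[0.01,0.13,-0.01]},{"slide":[0,0.01,0.35],"turn":[0.01,0.13,-0.01]},{"slide":[0,0.01,0.35],"turn":[0.01,0.13,-0.01]},{"slide":[0,0.01,0.35],"turn":[0.01,0.13,-0.01]}]'

```text
time_s: 3.07
ee_pos: [0.6602, -0.2949, 0.2597]
tcp_rot: [3.041, 0.392, -0.475]
wrist_force: [-0.4, 0.2, 0.2]
gripper_width: 0.0392
grip_force: 0.0
```

Run:
```python
from h import *
g=np.array([.639,-.302,.197]); Rm=tool(np.radians(14.5),18); goal(g+Rm[:,2]*.016,Rm); s=robot.state(); print(s['joints'].round(2),s['ee_pos'])
im,d,W,c=cloud('wrist'); save('w2.png',im)
```

```text
slide [-0.011  0.008  0.413] turn [ 0.001 -0.009  0.006]
[ 0.3   0.7  -0.04  0.89  0.18  1.83 -1.03] [ 0.66022357 -0.29487538  0.25970495]
```

View pics/w2.png

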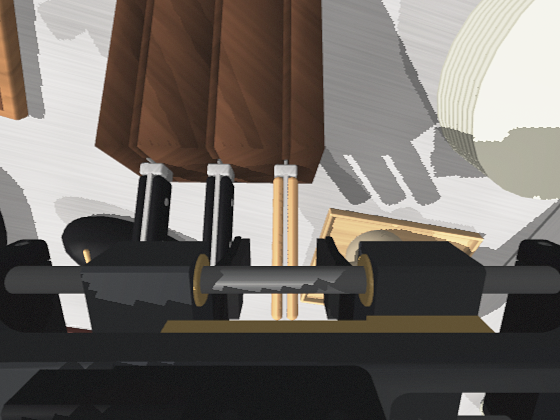

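The handle is centred between the fingers at column 286, and the neighbouring handle at column 220 lies clear under the left finger. Going down.

Request:
drive_tool --moves '[{"slide":[0,0.01,0.08],"turn":[0,0,0]},{"slide":[0,0.01,0.16],"turn":[0,0,0]},{"slide":[-0.01,0.01,0.24],"turn":[0,0,0]},{"slide":[-0.01,0.01,0.32],"turn":[0,0,0]},{"slide":[-0.01,0.01,0.4],"turn":[0,0,0]},{"slide":[-0.01,0.01,0.41],"turn":[0,0,0]},{"slide":[-0.01,0.01,0.41],"turn":[0,0,0]},{"slide":[-0.01,0.01,0.41],"turn":[0,0,0]}]'

```text
time_s: 3.78
ee_pos: [0.6349, -0.3023, 0.1803]
tcp_rot: [3.041, 0.395, -0.479]
wrist_force: [1.0, 0.0, -0.2]
gripper_width: 0.0393
grip_force: 0.0
```

Request:
drive_tool --moves '[{"slide":[0,0,0],"turn":[0,0,0]},{"slide":[0,0,0],"turn":[0,0,0]},{"slide":[0,0,0],"turn":[0,0,0]},{"slide":[0,0,0],"turn":[0,0,0]},{"slide":[0,0,0],"turn":[0,0,0]},{"slide":[0,0,0],"turn":[0,0,0]}]' --hand -1 --newtons 55

```text
time_s: 4.28
ee_pos: [0.6341, -0.3024, 0.1791]
tcp_rot: [3.041, 0.395, -0.481]
wrist_force: [1.5, -0.4, 1.6]
gripper_width: 0.0197
grip_force: 54.8
```

Run:
```python
from h import *
s=robot.state(); print({k:np.round(s[k],3) for k in s})
R0=rot(s['tcp_rot']); y=np.radians(14.5)
u=np.array([-np.cos(y),-np.sin(y),1])*.5**.5
goal(s['ee_pos']+.19*u,R0); print(R0.round(3))
```

```text
{'time_s': np.float64(4.283), 'joints': array([ 0.324,  0.669, -0.048,  1.096,  0.187,  1.649, -1.041]), 'joint_velocities': array([-0.   , -0.001, -0.   ,  0.002, -0.003,  0.001,  0.001]), 'tau': array([-1.4800e-01, -8.5693e+01,  8.4700e-01, -3.7687e+01,  6.3600e-01,
        1.9520e+00,  4.8000e-02]), 'ee_pos': array([ 0.634, -0.302,  0.179]), 'tcp_rot': array([ 3.041,  0.395, -0.481]), 'wrist_force': array([ 1.545, -0.395,  1.632]), 'ft_torque': array([-0.049, -0.503,  0.038]), 'grip_force': np.float64(54.845), 'gripper_width': np.float64(0.02)}
slide [-0.846 -0.005 -0.432] turn [0. 0. 0.]
[[ 0.92   0.255 -0.299]
 [ 0.243 -0.967 -0.076]
 [-0.308 -0.003 -0.951]]
```

Request:
drive_tool --moves '[{"slide":[-0.03,0,-0.015],"turn":[0,0,0]},{"slide":[-0.08,0,-0.04],"turn":[0,0,0]},{"slide":[-0.13,0,-0.066],"turn":[0,0,0]},{"slide":[-0.18,0,-0.092],"turn":[0,0,0]},{"slide":[-0.2,0,-0.102],"turn":[0,0,0]}]'

```text
time_s: 4.7
ee_pos: [0.6022, -0.3111, 0.212]
tcp_rot: [3.041, 0.394, -0.481]
wrist_force: [1.7, 0.4, -1.9]
gripper_width: 0.0196
grip_force: 54.8
```

Run:
```python
from h import *
s=robot.state(); R0=rot(s['tcp_rot']); y=np.radians(14.5); print(s['ft_torque'])
goal(np.array([.634,-.302,.179])+.19*np.array([-np.cos(y),-np.sin(y),1])*.5**.5,R0)
```

```text
[ 0.20137358 -0.77923992  0.0212728 ]
slide [-0.638 -0.007 -0.326] turn [0. 0. 0.]
```

Request:
drive_tool --moves '[{"slide":[-0.05,0,-0.026],"turn":[0,0,0]},{"slide":[-0.12,0,-0.061],"turn":[0,0,0]},{"slide":[-0.19,0,-0.097],"turn":[0,0,0]},{"slide":[-0.26,0,-0.133],"turn":[0,0,0]},{"slide":[-0.33,-0.002,-0.168],"turn":[0,0,0]},{"slide":[-0.4,-0.004,-0.204],"turn":[0,0,0]},{"slide":[-0.47,-0.005,-0.24],"turn":[0,0,0]},{"slide":[-0.54,-0.006,-0.276],"turn":[0,0,0]},{"slide":[-0.61,-0.006,-0.311],"turn":[0,0,0]},{"slide":[-0.68,-0.007,-0.347],"turn":[0,0,0]},{"slide":[-0.7,-0.007,-0.357],"turn":[0,0,0]},{"slide":[-0.7,-0.007,-0.357],"turn":[0,0,0]}]'

```text
time_s: 5.7
ee_pos: [0.4945, -0.3387, 0.3232]
tcp_rot: [3.041, 0.392, -0.48]
wrist_force: [0.5, 0.1, -2.1]
gripper_width: 0.0195
grip_force: 54.8
```

Run:
```python
from h import *
s=robot.state(); print(s['joints'].round(2),s['ee_pos'])
im,d,W,c=cloud('side'); S=im[40:220,180:420]; save('s1.png',cv2.resize(S,(800,600)))
```

```text
[ 0.43  0.37 -0.02  1.24  0.2   1.77 -0.9 ] [ 0.49447971 -0.33871041  0.32323816]
```

View pics/s1.png

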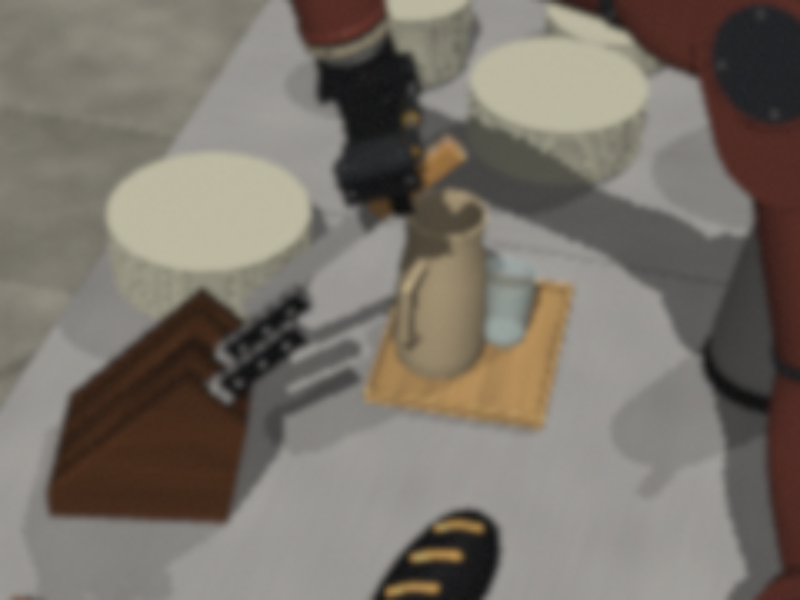

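The knife is clear of its slot and held by the handle, its tip just past the mouth. The black knives and the jug are undisturbed. Now I raise it, level it and carry it over.

```bash
cat >> h.py <<'E'
def knifeR(yaw,down):
    y,a=np.radians(yaw),np.radians(down); h=np.array([np.cos(y),np.sin(y),0]); Z=np.array([0,0,1.])
    x=np.cos(a)*h-np.sin(a)*Z; z=np.sin(a)*h+np.cos(a)*Z
    return np.stack([x,np.cross(z,x),z],1)
RT=R.from_rotvec([3.041,.395,-.481]).as_matrix(); PT=np.array([.6341,-.3024,.1791])
KR=RT.T@knifeR(14.5,45)                       # knife in tool frame
O=np.array([.639,-.302,.197])+.045*knifeR(14.5,45)[:,0]; KP=RT.T@(O-PT)
def knife_goal(edge,yaw,down=0):  # edge middle point
    Rk=knifeR(yaw,down); o=np.array(edge)-Rk@[.09,0,-.017]; Rt=Rk@KR.T; goal(o-Rt@KP,Rt); return o-Rt@KP,Rt
def knife_now():
    s=robot.state(); Rt=rot(s['tcp_rot']); Rk=Rt@KR; o=s['ee_pos']+Rt@KP; print('knife o',o.round(4),'x',Rk[:,0].round(3),'z',Rk[:,2].round(3),'edge',(o+Rk@[.09,0,-.017]).round(4))
E
python3 - <<'E'
from h import *
knife_now()
print(knife_goal([.60,-.15,.42],8)[0]); print(knife_goal([.686,.18,.25],.6)[0])
E
```

```text
knife o [ 0.5308 -0.3297  0.3081] x [ 0.684  0.177 -0.707] z [0.685 0.176 0.707] edge [ 0.5808 -0.3168  0.2324]
slide [-0.036 -0.855 -0.506] turn [-0.026  1.499  0.218]
[ 0.47533905 -0.1666721   0.42091751]
slide [ 1.037 -2.419  0.045] turn [-0.046  1.493  0.471]
[0.56023004 0.17952254 0.25091751]
```

Request:
drive_tool --moves '[{"slide":[-0.05,0,-0.14],"turn":[0,0,0]},{"slide":[-0.1,0,-0.3],"turn":[0,0,0]},{"slide":[-0.14,0,-0.44],"turn":[0,0.1,0]},{"slide":[-0.14,0,-0.46],"turn":[0,0.25,0]},{"slide":[-0.14,0,-0.46],"turn":[0,0.4,0]},{"slide":[-0.14,0,-0.46],"turn":[0,0.55,0]},{"slide":[-0.14,0,-0.46],"turn":[0,0.7,0]},{"slide":[-0.14,0,-0.46],"turn":[0,0.85,0]},{"slide":[-0.14,0,-0.46],"turn":[0,0.95,0]},{"slide":[-0.14,0,-0.46],"turn":[0,1,0]},{"slide":[-0.14,0,-0.46],"turn":[0,1,0]}]'

```text
time_s: 6.67
ee_pos: [0.4962, -0.3383, 0.4172]
tcp_rot: [-3.069, -0.394, -0.321]
wrist_force: [0.1, -0.7, -3.1]
gripper_width: 0.0195
grip_force: 54.8
```

Run:
```python
from h import *
s=robot.state(); print(s['joints'].round(2))
knife_now()
print(knife_goal([.62,-.10,.40],7)[0]); print(knife_goal([.686,.18,.30],.6)[0])
```

```text
[ 0.63  0.11 -0.    1.36 -0.16  1.54 -0.7 ]
knife o [ 0.5339 -0.3295  0.4234] x [ 0.935  0.24  -0.26 ] z [0.253 0.06  0.966] edge [ 0.6138 -0.3089  0.3836]
slide [ 0.254 -1.083  0.142] turn [-0.092  0.502  0.228]
[ 0.49506707 -0.11449393  0.40091751]
slide [ 0.821 -2.421  0.779] turn [-0.164  0.5    0.43 ]
[0.56023004 0.17952254 0.30091751]
```

Request:
drive_tool --moves '[{"slide":[0.02,-0.08,0.01],"turn":[-0.01,0.05,0.02]},{"slide":[0.05,-0.2,0.02],"turn":[-0.02,0.12,0.05]},{"slide":[0.07,-0.32,0.04],"turn":[-0.03,0.2,0.09]},{"slide":[0.1,-0.44,0.06],"turn":[-0.05,0.28,0.12]},{"slide":[0.13,-0.56,0.07],"turn":[-0.06,0.36,0.15]},{"slide":[0.16,-0.68,0.09],"turn":[-0.07,0.44,0.19]},{"slide":[0.19,-0.8,0.1],"turn":[-0.09,0.5,0.23]},{"slide":[0.21,-0.9,0.12],"turn":[-0.09,0.5,0.23]},{"slide":[0.23,-0.96,0.13],"turn":[-0.09,0.5,0.23]},{"slide":[0.23,-0.98,0.13],"turn":[-0.09,0.5,0.23]},{"slide":[0.23,-0.98,0.13],"turn":[-0.09,0.5,0.23]}]'

```text
time_s: 7.58
ee_pos: [0.4963, -0.1335, 0.4022]
tcp_rot: [-3.02, -0.2, -0.722]
wrist_force: [-0.4, 0.0, -2.8]
gripper_width: 0.0195
grip_force: 54.8
```

Run:
```python
from h import *
knife_now()
print(knife_goal([.65,.05,.34],3)[0]); print(knife_goal([.686,.18,.25],.6)[0])
```

```text
knife o [ 0.5319 -0.1298  0.4182] x [ 0.992  0.127 -0.003] z [ 0.003 -0.     1.   ] edge [ 0.6211 -0.1184  0.401 ]
slide [ 0.091 -0.863  0.389] turn [-0.066  0.005  0.127]
[0.52436035 0.04425626 0.34091751]
slide [ 0.125 -1.51   0.91 ] turn [-0.102  0.005  0.198]
[0.56023004 0.17952254 0.25091751]
```

Request:
drive_tool --moves '[{"slide":[0.01,-0.08,0.03],"turn":[-0.01,0,0.02]},{"slide":[0.02,-0.2,0.08],"turn":[-0.02,0,0.03]},{"slide":[0.03,-0.32,0.14],"turn":[-0.03,0,0.05]},{"slide":[0.05,-0.44,0.2],"turn":[-0.03,0,0.07]},{"slide":[0.06,-0.56,0.25],"turn":[-0.04,0,0.08]},{"slide":[0.07,-0.68,0.31],"turn":[-0.05,0,0.1]},{"slide":[0.08,-0.78,0.35],"turn":[-0.06,0,0.12]},{"slide":[0.09,-0.84,0.38],"turn":[-0.07,0,0.13]},{"slide":[0.09,-0.86,0.39],"turn":[-0.07,0,0.13]},{"slide":[0.09,-0.86,0.39],"turn":[-0.07,0,0.13]}]'

```text
time_s: 8.42
ee_pos: [0.5251, 0.0421, 0.3406]
tcp_rot: [-3.044, -0.081, -0.729]
wrist_force: [-0.1, -0.3, -2.8]
gripper_width: 0.0197
grip_force: 54.8
```

Run:
```python
from h import *
knife_now(); print(knife_goal([.686,.18,.22],.6)[0])
```

```text
knife o [0.5609 0.043  0.3566] x [ 0.999  0.048 -0.002] z [0.002 0.001 1.   ] edge [0.6508 0.0473 0.3394]
slide [-0.082 -0.678  0.628] turn [-0.031  0.004  0.064]
[0.56023004 0.17952254 0.22091751]
```

Request:
drive_tool --moves '[{"slide":[-0.01,-0.08,0.05],"turn":[0,0,0.01]},{"slide":[-0.02,-0.18,0.15],"turn":[-0.01,0,0.02]},{"slide":[-0.03,-0.3,0.27],"turn":[-0.01,0,0.03]},{"slide":[-0.05,-0.42,0.39],"turn":[-0.02,0,0.04]},{"slide":[-0.06,-0.53,0.49],"turn":[-0.02,0,0.05]},{"slide":[-0.07,-0.62,0.58],"turn":[-0.03,0,0.06]},{"slide":[-0.08,-0.67,0.62],"turn":[-0.03,0,0.06]},{"slide":[-0.08,-0.68,0.63],"turn":[-0.03,0,0.06]},{"slide":[-0.08,-0.68,0.63],"turn":[-0.03,0,0.06]},{"slide":[-0.08,-0.68,0.63],"turn":[-0.03,0,0.06]}]'

```text
time_s: 9.25
ee_pos: [0.5616, 0.1778, 0.2218]
tcp_rot: [-3.053, -0.023, -0.733]
wrist_force: [0.1, -0.2, -2.3]
gripper_width: 0.0192
grip_force: 54.8
```

Run:
```python
from h import *
s=robot.state(); knife_now(); print(knife_goal([.686,.18,.132],.6)[0])
for n in ('side','wrist'):
    im,d,W,c=cloud(n); np.save(n+'W2.npy',W); np.save(n+'I2.npy',im)
    if n=='side': a=cv2.resize(im[130:330,100:360],(780,600))
    else: save('w3.png',im)
save('s2.png',a)
```

```text
knife o [0.5974 0.1773 0.2379] x [ 1.     0.009 -0.001] z [0.001 0.001 1.   ] edge [0.6874 0.1781 0.2208]
slide [-0.208 -0.01   0.393] turn [ 0.002  0.001 -0.002]
[0.56023004 0.17952254 0.13291751]
```

View pics/s2.png

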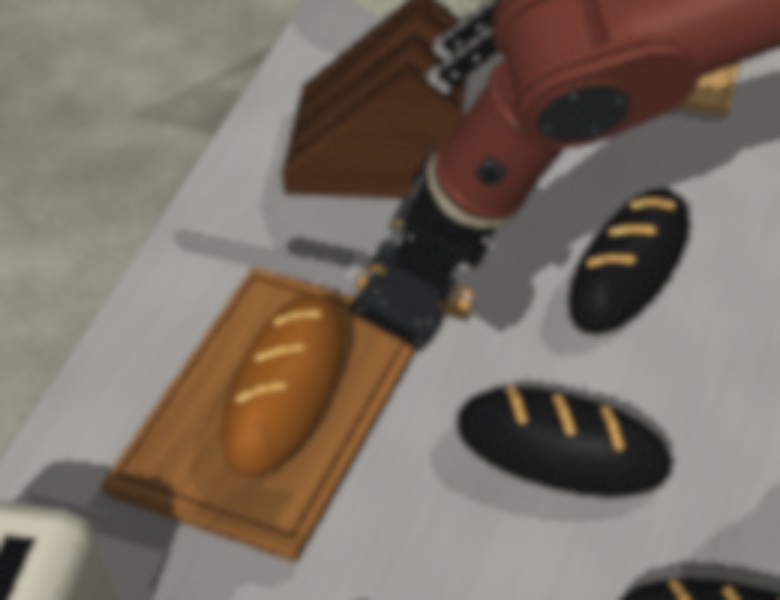

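View pics/w3.png

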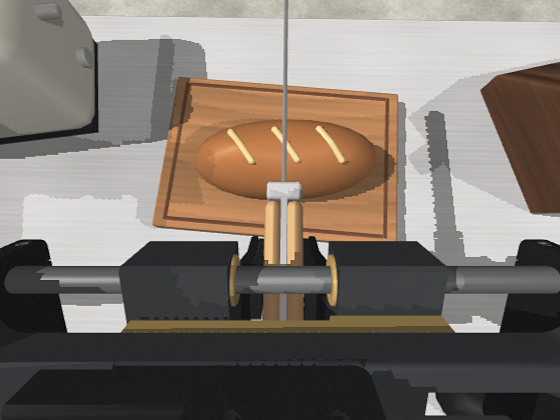

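The wrist view shows the blade running away from the handle over the loaf at column 286, between loaf ends at columns 194 and 377, with the spine facing the camera. Next I check level, yaw and centring in the clouds.

Run:
```python
from h import *
W=np.load('wristW2.npy'); im=np.load('wristI2.npy')
m=np.zeros(W.shape[:2],bool); m[5:235,262:305]=1
m&=(W[...,2]>.2)&(W[...,2]<.30)
p=W[m]; 
for lo in np.arange(.54,.80,.03):
    q=p[(p[:,0]>=lo)&(p[:,0]<lo+.03)]
    if len(q)>3: print(lo.round(2),len(q),np.median(q,0).round(4))
hsv=cv2.cvtColor(im,cv2.COLOR_RGB2HSV)
print('tip x',p[:,0].max())
m=np.zeros(W.shape[:2],bool); m[100:215,180:395]=1
m&=(W[...,2]>.045)&(W[...,2]<.11); q=W[m]
print('loaf',cv2.minAreaRect((q[:,:2]*1000).astype(np.float32)),np.percentile(q[:,2],99.5))
W=np.load('topW.npy'); m=np.zeros(W.shape[:2],bool); m[120:195,195:290]=1; m&=(W[...,2]>0.045)&(W[...,2]<.14); q=W[m][:,:2]; q=q-q.mean(0); v=np.linalg.svd(q,full_matrices=False)[2][0]; print('loaf yaw pca',np.degrees(np.arctan2(-v[0],v[1])))
b=np.load('topI.npy')
```

```text
0.54 41 [0.5697 0.1793 0.2516]
0.57 1913 [0.5827 0.1779 0.251 ]
0.6 222 [0.6161 0.178  0.2517]
0.63 218 [0.6432 0.1781 0.2517]
0.66 177 [0.6748 0.1785 0.2515]
0.69 108 [0.6982 0.1783 0.2514]
tip x 0.707983849142392
loaf ((683.3550415039062, 176.07774353027344), (87.7193832397461, 227.95236206054688), 2.2190842628479004) 0.09918068311842922
loaf yaw pca -177.52912448332776
```

Level is confirmed: the spine sits at 0.2515 ± 0.0002 m along the blade. The loaf yaw is about 2°, centre (0.685, 0.179), top 0.098 m. Descending to about 33 mm above it.

Run:
```python
from h import *
knife_now(); knife_goal([.685,.179,.132],2)
```

```text
knife o [0.5974 0.1775 0.2383] x [1.    0.009 0.001] z [-0.001  0.001  1.   ] edge [0.6874 0.1783 0.2214]
slide [-0.214  0.012  0.392] turn [ 0.024 -0.001 -0.043]
```

Request:
drive_tool --moves '[{"slide":[-0.02,0,0.04],"turn":[0,0,0]},{"slide":[-0.06,0,0.11],"turn":[0.01,0,-0.01]},{"slide":[-0.1,0.01,0.18],"turn":[0.01,0,-0.02]},{"slide":[-0.13,0.01,0.25],"turn":[0.01,0,-0.03]},{"slide":[-0.17,0.01,0.31],"turn":[0.02,0,-0.04]},{"slide":[-0.19,0.01,0.35],"turn":[0.02,0,-0.04]},{"slide":[-0.205,0.01,0.38],"turn":[0.02,0,-0.04]},{"slide":[-0.21,0.01,0.39],"turn":[0.02,0,-0.04]},{"slide":[-0.21,0.01,0.39],"turn":[0.02,0,-0.04]},{"slide":[-0.21,0.01,0.39],"turn":[0.02,0,-0.04]},{"slide":[-0.21,0.01,0.39],"turn":[0.02,0,-0.04]},{"slide":[-0.21,0.01,0.39],"turn":[0.02,0,-0.04]}]'

```text
time_s: 10.35
ee_pos: [0.5594, 0.1774, 0.1334]
tcp_rot: [-3.047, -0.061, -0.734]
wrist_force: [0.2, 0.2, -3.3]
gripper_width: 0.019
grip_force: 54.8
```

Run:
```python
from h import *
knife_now(); s=robot.state(); print(np.abs(s['joint_velocities']).max())
im,d,W,c=cloud('wrist'); save('w4.png',im)
m=np.zeros(W.shape[:2],bool); m[5:235,262:305]=1; m&=(W[...,2]>.14)&(W[...,2]<.2); p=W[m]
for lo in np.arange(.57,.80,.03):
    q=p[(p[:,0]>=lo)&(p[:,0]<lo+.03)]
    if len(q)>3: print(lo.round(2),len(q),np.median(q,0).round(4))
```

```text
knife o [0.5951 0.1778 0.1495] x [0.999 0.034 0.001] z [-0.001  0.001  1.   ] edge [0.6851 0.1809 0.1326]
0.0039229078529212265
0.57 1755 [0.5818 0.1782 0.1623]
0.6 233 [0.6165 0.1791 0.163 ]
0.63 208 [0.6437 0.1799 0.163 ]
0.66 177 [0.6746 0.181  0.1629]
0.69 94 [0.6967 0.1813 0.1629]
```

View pics/w4.png

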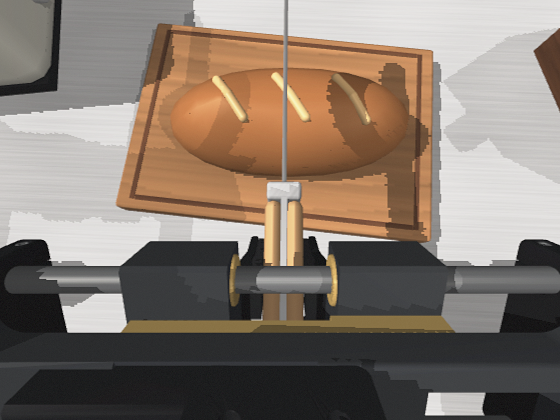

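The blade crosses the loaf at column 286, and the loaf ends at columns 170 and 408 put the middle at 289. It is level, about 35 mm above the crust, and still. Handing in.

```bash
python3 -c "
from rig import robot
print(robot.close_job())"
```

```text
the job is handed in; nothing more can be done
None
```

The bread knife is out of the block and held still and level, toothed edge down, about 35 mm above the middle of the loaf and straight across it; the job was handed in at about 10.4 s, with no verdict returned.

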